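Lift the bent bracket out of the forming die

TASK

A freshly bent metal U-bracket still sits in the cavity of the steel forming die. Lift it up out of the die and stand it upright, legs up as it sat in the die, on the floor of the black slotted basket; set it down gently, do not drop it. Leave the sample bracket of the same shape, which stands on the bare bench, where it is.

Things in the scene. Friction and masses are not known exactly. Their poses are not given: they have to be found in the camera images.
- bracket: U-bracket in the die: light grey bent metal 4 mm thick, 60 mm long (x), 36 mm over its two legs (y), 58 mm tall (z), about 0.25 kg, with a 10 mm hole high in each leg. Origin: centre of the underside of its flat web; y from leg to leg, z up. It rests on the cavity floor, its axes along the die's; the legs stand 30 mm out of the die and can be pinched there from outside, across y.
- die: Forming die, dark steel, fixed to the bench: base plate 120 (x) by 104 (y) by 12 mm; on it two shoulder blocks along x, 92 mm long, 32 mm wide, tops 40 mm above the bench, and a low stop at each end between them. Cavity 66 mm (x) by 40 mm (y), 28 mm deep, its floor 12 mm above the bench. Origin: on the bench, straight below the cavity's centre; z up.
- basket: Black slotted plastic basket, loose, 0.18 kg, open at the top, 309 mm (x) by 173 mm (y) over the rim, 89 mm high; inside about 290 by 155 mm, floor 3 mm thick. Origin: centre of its underside, on the bench; z up.
- sample: Sample bracket, of the same shape, size and metal as the one in the die, standing legs up on the bare bench to the right of the die; origin and axes as for the bracket. To be left alone.
There are look-alikes about, which are no part of the job. What is shaped like the bracket but pink is not meant.

How it is judged:
By the outcome, as a careful person would: the job done as asked, in the order asked, and still so for the second after the job is handed in, with the robot touching nothing.
It also fails if it takes over 35 s, if anything falls off the work surface, if the arm or the gripper's body presses on something with over 40 N, if the wrist force passes 120 N, or if a joint passes its speed limit or range.

ROBOT

A 7-joint arm with a two-finger parallel gripper is mounted at the origin on a cart in front of the work surface, level with it; the furniture and walls round the work are solid. World frame = base frame: x ahead of the robot, y to its left, z up, the work surface at z = 0. Lengths are in m, angles in rad, forces in N, time in s.
With the tool pointing down it reaches from about 0.4 to 0.85 m from the base axis. Payload 10.4 kg.
Tool frame: the origin (TCP) lies on the mounting face of the last link; the fingertips stand 182 mm ahead of it and the grasp point (between the pads) lies 164 mm ahead of it (ctrl.tcp_to_tips is the distance from the TCP to the fingertips, in m); z points along the fingers, y is the line along which they close (so a half turn about z gives the same grasp; the last joint's range is limited). The gripper opens to 87 mm and grips with 3 to 60 N. Pads are 19 mm wide; open, the fingers measure 117 mm over their backs; the gripper's body (75 mm by 190 mm) begins 51 mm behind the grasp point.
Start: joints at [1.107, 0.332, -0.065, 1.46, 0.022, 1.35, -0.088], TCP at [0.267, -0.565, 0.405] pointing down, gripper open.
Joint ranges: [-2.6, 2.6], [-0.5, 2.12], [-1.47, 1.34], [0.16, 2.42], [-1.27, 4.41], [0.06, 2.06], [-2.6, 2.6]. Speed limits (rad/s): [2.22, 2.22, 2.79, 2.79, 3.14, 3.14, 3.14].

INTERFACE

Orientations are given as a rotation vector (axis times angle).
In Python, from rig import ctrl gives the robot as it stands.
- The arm moves only by the tool carry_out, never from a script. Its argument "motion" is a list of rows, each an object with "delta_rot": the turn, a rotation vector about the tool's x, y, z in degrees, a list of three; "offset": the shift along the tool's x, y, z in mm, a list of three; "gripper": the opening, from 0 (shut) to 1 (fully open). A call has 1 to 10 rows; each row shifts and turns the commanded pose from where the row before left it, along the tool's axes as they then stand; what a row does not reach is not made up. A row lasts 1/10 s, in which the tool goes at most 50 mm and 8.59 degrees, less where a joint would pass 70% of its speed; a pose out of reach is approached as far as the arm can. A call with a gripper value outside its range is refused whole. The fingers move at their own pace and stop on an object; the grip force is fixed at half the most. Time passes only in rows, so rows that do not move let the fingers close. It gives the time, the measured TCP pose, the force, the opening and the grip force at its end, in the units of the state.
- ctrl.observe(): the state, without advancing time (a new reading comes with each control period).
- ctrl.get_image(name): name is "side" or "top" or "wrist"; returns (picture, depth): 420x560x3 uint8, red, green, blue; 420x560 float32, m along the optical axis (not along the pixel's ray), 0 where there is no reading.
- ctrl.camera_info(name): a dict with "K" (3x3 intrinsics, pixels), "distortion" ([k1, k2, p1, p2, k3] as OpenCV has them; the pictures are not rectified), "cam_to_world" (4x4, takes a point from camera to world coordinates). Camera axes: x right, y down, z forward; pixel columns grow to the right and rows downward; lengths in m; the calibration is good to about 2 mm. A picture is of the moment at which its call begins: read the wrist's pose just before it. camera_info takes no time and is no camera call; for the wrist camera it gives the pose at the moment of the call.
- ctrl.close_job(): hands the job in; it is judged then, once.
The state is a dict: "time": time; "q": joint angles; "qvel": joint speeds; "joint_torque": joint torques, N m; "tcp_pos": TCP position; "ee_rot": TCP orientation; "force": force on the tool from outside, world axes, zero at the start; "moment": the same for the moment, N m; "grip_width": finger opening in m; "grasp_force": force on a finger pad.
Only numpy, scipy, OpenCV 4.12 (cv2) and the standard library are available. Lean on these libraries where they do the work, as an engineer would, in place of code of your own. Each camera call takes 0.05 s, during which the arm holds its last target. There are 200 camera calls.

## Working session

There is one attempt and no reset: what is moved stays moved. The work goes in short steps, Python scripts to look and compute and a tool call to move; the robot and the scene stay as the last step left them, time stands still between calls to the robot, and variables do not carry over. Pictures are saved under pics/ and viewed, at most 10 in all, crops included, and the job is handed in when it is done.

Besides the shell and the picture viewer there is one more tool, called after "Emit:" as a command line: name --argument value ..., lists and objects as JSON in quotes. carry_out: Moves the arm, as the interface text tells. Its arguments: {"type":"object","properties":{"motion":{"type":"array","items":{"type":"object","properties":{"delta_rot":{"type":"array","items":{"type":"number"}},"offset":{"type":"array","items":{"type":"number"}},"gripper":{"type":"number"}}}}},"required":["motion"]}

```bash
mkdir -p pics; ls; python3 - <<'E'
from rig import ctrl
import cv2,numpy as np
s=ctrl.observe(); print(s['time'],s['tcp_pos'],s['ee_rot'],s['grip_width'],ctrl.tcp_to_tips)
for n in ['top','side']:
    im,d=ctrl.get_image(n); cv2.imwrite(f'pics/{n}0.png',im[:,:,::-1]); np.savez(f'{n}0.npz',im=im,d=d)
    c=ctrl.camera_info(n); print(n,np.round(c['K'],1).tolist(),c['distortion'],np.round(c['cam_to_world'],3).tolist())
E
```

```text
pics
0.0 [ 0.26662795 -0.56511932  0.40395125] [-3.06419562e+00 -6.86623768e-01  6.12298459e-04] 0.08722367561327445 0.1822
top [[476.5, 0.0, 277.5], [0.0, 476.5, 207.4], [0.0, 0.0, 1.0]] [0.00987765 0.         0.         0.         0.        ] [[-0.012, -0.989, 0.145, 0.318], [-1.0, 0.011, -0.004, -0.036], [0.003, -0.145, -0.989, 1.319], [0.0, 0.0, 0.0, 1.0]]
side [[403.5, 0.0, 272.6], [0.0, 403.5, 208.0], [0.0, 0.0, 1.0]] [0.03681164 0.         0.         0.         0.        ] [[-0.942, -0.202, 0.27, 0.188], [-0.337, 0.555, -0.761, 0.862], [0.004, -0.807, -0.59, 0.732], [0.0, 0.0, 0.0, 1.0]]
```

View pics/top0.png

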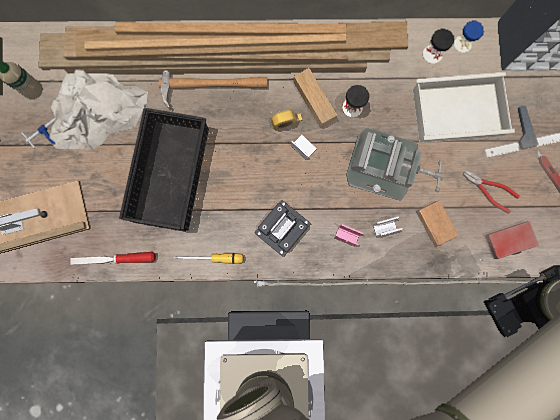

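View pics/side0.png

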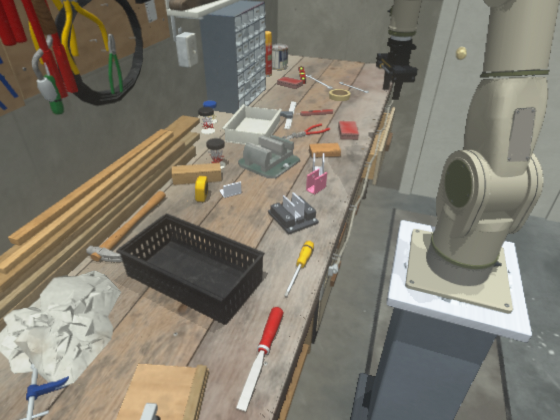

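The top view shows the die with its bracket at (283,229), the basket at (167,168), a pink decoy at (349,233) and the sample at (387,227). The side view agrees: the die is at (293,213). Next I'll turn the depth image into points.

```bash
cat > h.py <<'E'
import numpy as np,cv2
def cloud(d,c):
    v,u=np.mgrid[:d.shape[0],:d.shape[1]]
    p=cv2.undistortPoints(np.stack([u,v],-1).reshape(-1,1,2).astype(float),c['K'],c['distortion']).reshape(*d.shape,2)
    P=np.dstack([p*d[...,None],d]); M=c['cam_to_world']; return P@M[:3,:3].T+M[:3,3]
def rect(p): return cv2.minAreaRect((p[:,:2]*1000).astype(np.float32))
E
python3 - <<'E'
from h import *; from rig import ctrl
f=np.load('top0.npz'); P=cloud(f['d'],ctrl.camera_info('top')); ok=f['d']>0
def box(u0,u1,v0,v1,lo,hi):
    q=P[v0:v1,u0:u1][ok[v0:v1,u0:u1]]; return q[(q[:,2]>lo)&(q[:,2]<hi)]
for n,a in dict(legs=(250,316,198,260,.06,.09),plate=(250,316,198,260,.006,.06),shoulders=(250,316,198,260,.033,.046),sample=(368,408,212,245,.045,.08),basketrim=(110,220,100,240,.075,.11),table=(220,250,180,240,-.05,.05)).items():
    q=box(*a); print(n,len(q),np.round(np.median(q,0),4),rect(q))
cv2.imwrite('pics/crop.png',cv2.resize(f['im'][190:270,240:420,::-1],None,fx=4,fy=4,interpolation=cv2.INTER_CUBIC))
E
```

```text
legs 76 [ 0.4514 -0.0532  0.0707] ((451.348876953125, -53.625858306884766), (35.81050109863281, 59.484649658203125), 49.52532958984375)
plate 1640 [ 0.4496 -0.0528  0.0332] ((451.3194885253906, -53.68688201904297), (176.86886596679688, 169.47535705566406), 88.672119140625)
shoulders 785 [ 0.4513 -0.0552  0.0404] ((452.23345947265625, -54.3211669921875), (104.08011627197266, 91.93966674804688), 49.26424026489258)
sample 80 [ 0.4565 -0.3374  0.0583] ((450.1128234863281, -338.2701721191406), (35.894412994384766, 59.810726165771484), 14.93813705444336)
basketrim 1678 [0.6206 0.2946 0.0868] ((608.609619140625, 259.8416748046875), (172.66079711914062, 308.4545593261719), 79.58219146728516)
table 1795 [0.5077 0.0793 0.0007] ((507.6390075683594, 79.24781036376953), (83.85989379882812, 168.85809326171875), 89.81925201416016)
```

View pics/crop.png

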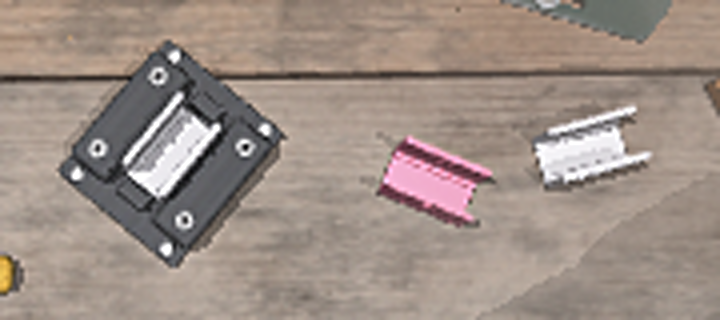

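The crop confirms it: the die's bracket legs run lower-left to upper-right. The pink decoy and the grey sample stand to its right. I'll move over the die now.

Emit:
carry_out --motion '[{"offset": [32, -32, 0], "gripper": 1}, {"offset": [32, -32, 0], "gripper": 1}, {"offset": [32, -32, 0], "gripper": 1}, {"offset": [32, -32, 0], "gripper": 1}, {"offset": [32, -32, 0], "gripper": 1}, {"offset": [32, -32, 0], "gripper": 1}, {"offset": [32, -32, 0], "gripper": 1}, {"offset": [32, -32, 0], "gripper": 1}, {"offset": [32, -32, 0], "gripper": 1}, {"offset": [32, -32, 0], "gripper": 1}]'

```text
schema error: expected keys delta_rot, offset, gripper
```

Emit:
carry_out --motion '[{"offset": [32, -32, 5], "gripper": 1}, {"offset": [32, -32, 5], "gripper": 1}, {"delta_rot": [0, 0, -8.5], "gripper": 1}, {"delta_rot": [0, 0, -8.5], "gripper": 1}, {"delta_rot": [0, 0, -8.5], "gripper": 1}, {"delta_rot": [0, 0, -8.5], "gripper": 1}, {"delta_rot": [0, 0, -8.5], "gripper": 1}, {"delta_rot": [0, 0, -8.5], "gripper": 1}, {"delta_rot": [0, 0, -8.5], "gripper": 1}, {"delta_rot": [0, 0, -8.5], "gripper": 1}]'

```text
schema error: expected keys delta_rot, offset, gripper
```

Emit:
carry_out --motion '[{"delta_rot": [0, 0, -8.5], "gripper": 1}, {"delta_rot": [0, 0, -8.5], "gripper": 1}, {"delta_rot": [0, 0, -8.5], "gripper": 1}, {"delta_rot": [0, 0, -8.5], "gripper": 1}, {"delta_rot": [0, 0, -8.5], "gripper": 1}, {"delta_rot": [0, 0, -3.7], "gripper": 1}, {"gripper": 1}]'

```text
schema error: expected keys delta_rot, offset, gripper
```

All three keys are needed in every row.

Emit:
carry_out --motion '[{"delta_rot": [0, 0, 0], "offset": [32, -32, 0], "gripper": 1}, {"delta_rot": [0, 0, 0], "offset": [32, -32, 0], "gripper": 1}, {"delta_rot": [0, 0, 0], "offset": [32, -32, 0], "gripper": 1}, {"delta_rot": [0, 0, 0], "offset": [32, -32, 0], "gripper": 1}, {"delta_rot": [0, 0, 0], "offset": [32, -32, 0], "gripper": 1}, {"delta_rot": [0, 0, 0], "offset": [32, -32, 0], "gripper": 1}, {"delta_rot": [0, 0, 0], "offset": [32, -32, 0], "gripper": 1}, {"delta_rot": [0, 0, 0], "offset": [32, -32, 0], "gripper": 1}, {"delta_rot": [0, 0, 0], "offset": [32, -32, 0], "gripper": 1}, {"delta_rot": [0, 0, 0], "offset": [32, -32, 0], "gripper": 1}]'

```text
time: 1.1
tcp_pos: [0.4196, -0.1375, 0.4047]
ee_rot: [3.065, 0.686, -0.0]
force: [0.2, 0.1, 0.1]
grip_width: 0.087
grasp_force: 0.0
```

Emit:
carry_out --motion '[{"delta_rot": [0, 0, 0], "offset": [32, -32, 5], "gripper": 1}, {"delta_rot": [0, 0, 0], "offset": [32, -32, 5], "gripper": 1}, {"delta_rot": [0, 0, -8.5], "offset": [0, 0, 0], "gripper": 1}, {"delta_rot": [0, 0, -8.5], "offset": [0, 0, 0], "gripper": 1}, {"delta_rot": [0, 0, -8.5], "offset": [0, 0, 0], "gripper": 1}, {"delta_rot": [0, 0, -8.5], "offset": [0, 0, 0], "gripper": 1}, {"delta_rot": [0, 0, -8.5], "offset": [0, 0, 0], "gripper": 1}, {"delta_rot": [0, 0, -8.5], "offset": [0, 0, 0], "gripper": 1}, {"delta_rot": [0, 0, -8.5], "offset": [0, 0, 0], "gripper": 1}, {"delta_rot": [0, 0, -8.5], "offset": [0, 0, 0], "gripper": 1}]'

```text
time: 2.1
tcp_pos: [0.45, -0.0541, 0.3945]
ee_rot: [-2.15, -2.29, 0.001]
force: [-0.3, -0.5, 0.1]
grip_width: 0.087
grasp_force: 0.0
```

Emit:
carry_out --motion '[{"delta_rot": [0, 0, -8.5], "offset": [0, 0, 0], "gripper": 1}, {"delta_rot": [0, 0, -8.5], "offset": [0, 0, 0], "gripper": 1}, {"delta_rot": [0, 0, -8.5], "offset": [0, 0, 0], "gripper": 1}, {"delta_rot": [0, 0, -8.5], "offset": [0, 0, 0], "gripper": 1}, {"delta_rot": [0, 0, -8.5], "offset": [0, 0, 0], "gripper": 1}, {"delta_rot": [0, 0, -3.7], "offset": [0, 0, 0], "gripper": 1}, {"delta_rot": [0, 0, 0], "offset": [0, 0, 0], "gripper": 1}]'

```text
time: 2.8
tcp_pos: [0.45, -0.0541, 0.3945]
ee_rot: [-1.087, -2.947, 0.0]
force: [-0.1, -0.4, 0.1]
grip_width: 0.087
grasp_force: 0.0
```

```bash
python3 - <<'E'
from h import *; from rig import ctrl
from scipy.spatial.transform import Rotation as R
s=ctrl.observe(); c=ctrl.camera_info('wrist'); im,d=ctrl.get_image('wrist')
cv2.imwrite('pics/w1.png',im[:,:,::-1])
Rm=R.from_rotvec(s['ee_rot']).as_matrix(); print(np.round(Rm,3).tolist(),'yaw y',np.degrees(np.arctan2(Rm[1,1],Rm[0,1])))
P=cloud(d,c); q=P[d>0]; q=q[np.hypot(q[:,0]-.4515,q[:,1]+.054)<.1]
for n,lo,hi in [('legs',.06,.09),('sh',.034,.047),('plate',.007,.018)]:
    a=q[(q[:,2]>lo)&(q[:,2]<hi)]; print(n,len(a),np.median(a,0),rect(a))
a=q[(q[:,2]>.06)&(q[:,2]<.09)]; c_=np.array(rect(a)[0])/1000
print('tool offset mm',Rm.T@(np.r_[c_,.226]-s['tcp_pos'])*1000)
E
```

```text
[[-0.76, 0.649, -0.0], [0.649, 0.76, -0.0], [0.0, -0.0, -1.0]] yaw y 49.50675047242871
legs 619 [ 0.44986096 -0.05317093  0.0697104 ] ((450.4793395996094, -53.918243408203125), (36.06907653808594, 60.08939743041992), 49.74847412109375)
sh 5509 [ 0.44831246 -0.05361464  0.03964416] ((450.8217468261719, -54.850791931152344), (103.44669342041016, 92.29109191894531), 49.91455078125)
plate 3622 [ 0.43621048 -0.04559976  0.01249073] ((450.2894592285156, -54.84416198730469), (103.35871124267578, 119.86814880371094), 49.42013168334961)
tool offset mm [ -0.27128028   0.51545492 168.51337662]
```

View pics/w1.png

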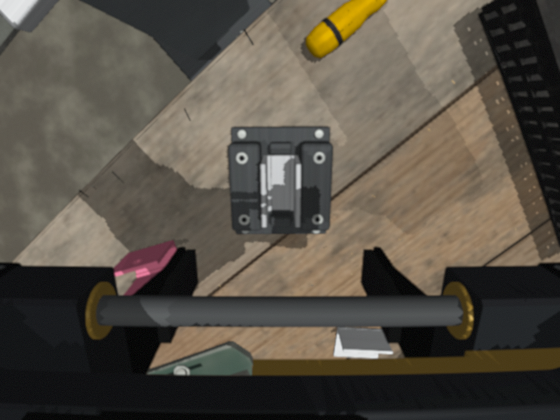

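The wrist view shows the die square to the tool, with the bracket legs at (265,195) and (298,195). They are centred to 0.5 mm. Next I descend and close.

Emit:
carry_out --motion '[{"delta_rot": [0, 0, 0], "offset": [0, 0.5, 40], "gripper": 1}, {"delta_rot": [0, 0, 0], "offset": [0, 0, 40], "gripper": 1}, {"delta_rot": [0, 0, 0], "offset": [0, 0, 35], "gripper": 1}, {"delta_rot": [0, 0, 0], "offset": [0, 0, 25], "gripper": 1}, {"delta_rot": [0, 0, 0], "offset": [0, 0, 18], "gripper": 1}, {"delta_rot": [0, 0, 0], "offset": [0, 0, 10], "gripper": 1}, {"delta_rot": [0, 0, 0], "offset": [0, 0, 0], "gripper": 1}]'

```text
time: 3.55
tcp_pos: [0.4501, -0.0537, 0.2258]
ee_rot: [-1.09, -2.944, 0.0]
force: [0.6, -0.2, 0.3]
grip_width: 0.0871
grasp_force: 0.0
```

Emit:
carry_out --motion '[{"delta_rot": [0, 0, 0], "offset": [0, 0, 0], "gripper": 0.3}, {"delta_rot": [0, 0, 0], "offset": [0, 0, 0], "gripper": 0.3}, {"delta_rot": [0, 0, 0], "offset": [0, 0, 0], "gripper": 0.3}, {"delta_rot": [0, 0, 0], "offset": [0, 0, 0], "gripper": 0.3}, {"delta_rot": [0, 0, 0], "offset": [0, 0, 0], "gripper": 0.3}, {"delta_rot": [0, 0, 0], "offset": [0, 0, 0], "gripper": 0.3}]'

```text
time: 4.15
tcp_pos: [0.4505, -0.0538, 0.2269]
ee_rot: [1.089, 2.947, -0.0]
force: [0.3, -0.6, -0.5]
grip_width: 0.0471
grasp_force: 0.0
```

Emit:
carry_out --motion '[{"delta_rot": [0, 0, 0], "offset": [0, 0, 0], "gripper": 0.1}, {"delta_rot": [0, 0, 0], "offset": [0, 0, 0], "gripper": 0.1}, {"delta_rot": [0, 0, 0], "offset": [0, 0, 0], "gripper": 0.1}, {"delta_rot": [0, 0, 0], "offset": [0, 0, 0], "gripper": 0.1}, {"delta_rot": [0, 0, 0], "offset": [0, 0, 0], "gripper": 0.1}]'

```text
time: 4.65
tcp_pos: [0.4505, -0.0537, 0.2268]
ee_rot: [1.088, 2.947, -0.0]
force: [-0.0, 0.2, 0.5]
grip_width: 0.0358
grasp_force: 30.0
```

Gripped at 36 mm with 30 N. Now a straight lift.

Emit:
carry_out --motion '[{"delta_rot": [0, 0, 0], "offset": [0, 0, -5], "gripper": 0.1}, {"delta_rot": [0, 0, 0], "offset": [0, 0, -10], "gripper": 0.1}, {"delta_rot": [0, 0, 0], "offset": [0, 0, -15], "gripper": 0.1}, {"delta_rot": [0, 0, 0], "offset": [0, 0, -20], "gripper": 0.1}, {"delta_rot": [0, 0, 0], "offset": [0, 0, -25], "gripper": 0.1}, {"delta_rot": [0, 0, 0], "offset": [0, 0, -30], "gripper": 0.1}, {"delta_rot": [0, 0, 0], "offset": [0, 0, -30], "gripper": 0.1}, {"delta_rot": [0, 0, 0], "offset": [0, 0, -15], "gripper": 0.1}, {"delta_rot": [0, 0, 0], "offset": [0, 0, 0], "gripper": 0.1}]'

```text
time: 5.55
tcp_pos: [0.4508, -0.0535, 0.3794]
ee_rot: [1.087, 2.943, 0.0]
force: [-0.1, -0.5, -2.2]
grip_width: 0.0354
grasp_force: 30.0
```

```bash
python3 - <<'E'
from h import *; from rig import ctrl
from scipy.spatial.transform import Rotation as R
im,d=ctrl.get_image('side'); im2=cv2.resize(im[120:320,100:380,::-1],None,fx=2.8,fy=2.8); cv2.imwrite('pics/s1.png',im2)
P=cloud(d,ctrl.camera_info('side')); s=ctrl.observe(); Rm=R.from_rotvec(s['ee_rot']).as_matrix()
print(s['force'],s['tcp_pos'])
q=P[d>0]; t=s['tcp_pos']; q=q[np.hypot(q[:,0]-t[0],q[:,1]-t[1])<.04]; q=q[(q[:,2]>.08)&(q[:,2]<t[2]-.15)]
print('lowest z',np.percentile(q[:,2],[0,1,5]))
# basket floor in the top view
f=np.load('top0.npz'); T=cloud(f['d'],ctrl.camera_info('top'))[f['d']>0]
b=T[np.hypot(T[:,0]-.6086,T[:,1]-.2598)<.05]; print('floor',np.median(b,0))
for g in [(.6086,.2598)]: print('tool offset',Rm.T@(np.r_[g,t[2]]-t)*1000)
E
```

```text
[-0.66469151 -0.57636448 -2.67217009] [ 0.45045854 -0.05364325  0.37760259]
lowest z [0.16571574 0.16734928 0.1695344 ]
floor [0.60856136 0.25971445 0.00358109]
tool offset [8.35832431e+01 3.40982744e+02 6.32904487e-02]
```

View pics/s1.png

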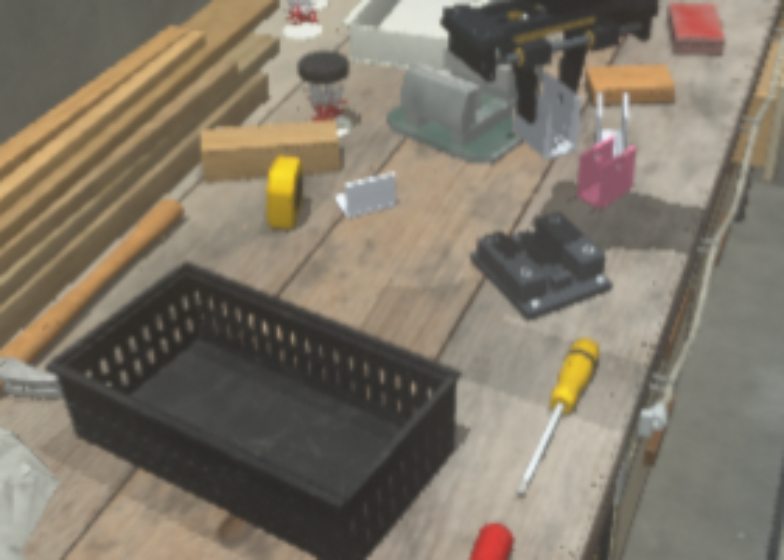

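The picture shows the bracket hanging clear at crop (545,120), with the die empty at (540,265) and the basket undisturbed. Its underside is near z=163 mm, so it has not slipped in the grip. Next I carry it over the basket centre.

Emit:
carry_out --motion '[{"delta_rot": [0, 0, 0], "offset": [5.5, 21, 0], "gripper": 0.1}, {"delta_rot": [0, 0, 0], "offset": [9, 39, 0], "gripper": 0.1}, {"delta_rot": [0, 0, 0], "offset": [10, 40, 0], "gripper": 0.1}, {"delta_rot": [0, 0, 0], "offset": [10, 40, 0], "gripper": 0.1}, {"delta_rot": [0, 0, 0], "offset": [10, 40, 0], "gripper": 0.1}, {"delta_rot": [0, 0, 0], "offset": [10, 40, 0], "gripper": 0.1}, {"delta_rot": [0, 0, 0], "offset": [10, 40, 0], "gripper": 0.1}, {"delta_rot": [0, 0, 0], "offset": [10, 40, 0], "gripper": 0.1}, {"delta_rot": [0, 0, 0], "offset": [9, 41, 0], "gripper": 0.1}, {"delta_rot": [0, 0, 0], "offset": [0, 0, 0], "gripper": 0.1}]'

```text
time: 6.6
tcp_pos: [0.6082, 0.2651, 0.3736]
ee_rot: [-1.077, -2.945, -0.002]
force: [-0.9, -0.6, -3.1]
grip_width: 0.0357
grasp_force: 30.0
```

Emit:
carry_out --motion '[{"delta_rot": [0, 0, 0], "offset": [0, 0, 20], "gripper": 0.1}, {"delta_rot": [0, 0, 0], "offset": [0, 0, 35], "gripper": 0.1}, {"delta_rot": [0, 0, 0], "offset": [0, 0, 35], "gripper": 0.1}, {"delta_rot": [0, 0, 0], "offset": [0, 0, 30], "gripper": 0.1}, {"delta_rot": [0, 0, 0], "offset": [0, 0, 15], "gripper": 0.1}, {"delta_rot": [0, 0, 0], "offset": [0, 0, 10], "gripper": 0.1}, {"delta_rot": [0, 0, 0], "offset": [0, 0, 0], "gripper": 0.1}, {"delta_rot": [0, 0, 0], "offset": [0, 0, 0], "gripper": 0.1}]'

```text
time: 7.4
tcp_pos: [0.609, 0.2599, 0.2329]
ee_rot: [1.088, 2.946, 0.002]
force: [0.1, -0.2, -2.0]
grip_width: 0.0362
grasp_force: 30.0
```

Emit:
carry_out --motion '[{"delta_rot": [0, 0, 0], "offset": [0, 0, 5], "gripper": 0.1}, {"delta_rot": [0, 0, 0], "offset": [0, 0, 3], "gripper": 0.1}, {"delta_rot": [0, 0, 0], "offset": [0, 0, 2], "gripper": 0.1}, {"delta_rot": [0, 0, 0], "offset": [0, 0, 1], "gripper": 0.1}, {"delta_rot": [0, 0, 0], "offset": [0, 0, 1], "gripper": 0.1}, {"delta_rot": [0, 0, 0], "offset": [0, 0, 0], "gripper": 0.1}, {"delta_rot": [0, 0, 0], "offset": [0, 0, 0], "gripper": 0.1}]'

```text
time: 8.1
tcp_pos: [0.6087, 0.2597, 0.2198]
ee_rot: [1.088, 2.947, 0.0]
force: [-0.6, 0.0, -2.0]
grip_width: 0.0356
grasp_force: 30.0
```

Emit:
carry_out --motion '[{"delta_rot": [0, 0, 0], "offset": [0, 0, 1], "gripper": 0.1}, {"delta_rot": [0, 0, 0], "offset": [0, 0, 0], "gripper": 0.1}, {"delta_rot": [0, 0, 0], "offset": [0, 0, 0], "gripper": 0.1}]'

```text
time: 8.4
tcp_pos: [0.6087, 0.2597, 0.2187]
ee_rot: [1.088, 2.947, -0.0]
force: [-0.1, 0.6, -3.5]
grip_width: 0.0359
grasp_force: 30.0
```

Emit:
carry_out --motion '[{"delta_rot": [0, 0, 0], "offset": [0, 0, 1], "gripper": 0.1}, {"delta_rot": [0, 0, 0], "offset": [0, 0, 0], "gripper": 0.1}, {"delta_rot": [0, 0, 0], "offset": [0, 0, 0], "gripper": 0.1}]'

```text
time: 8.7
tcp_pos: [0.6087, 0.2597, 0.2179]
ee_rot: [1.088, 2.947, 0.0]
force: [-0.5, 0.0, -0.8]
grip_width: 0.0358
grasp_force: 30.0
```

Emit:
carry_out --motion '[{"delta_rot": [0, 0, 0], "offset": [0, 0, 0.5], "gripper": 0.1}, {"delta_rot": [0, 0, 0], "offset": [0, 0, 0], "gripper": 0.1}, {"delta_rot": [0, 0, 0], "offset": [0, 0, 0], "gripper": 0.1}]'

```text
time: 9.0
tcp_pos: [0.6088, 0.2597, 0.2179]
ee_rot: [1.088, 2.946, 0.0]
force: [-1.4, -1.3, 6.3]
grip_width: 0.0359
grasp_force: 30.0
```

```bash
python3 - <<'E'
from rig import ctrl
import numpy as np
F=[]
for i in range(6): ctrl.get_image('top'); F.append(ctrl.observe()['force'])
print(np.mean(F,0),ctrl.observe()['tcp_pos'])
E
```

```text
[-2.18488506 -1.09024104  5.69875969] [0.60874867 0.25974833 0.21786983]
```

The bracket is resting on the floor, with about 8 N of contact. Next I release slowly.

Emit:
carry_out --motion '[{"delta_rot": [0, 0, 0], "offset": [0, 0, 0], "gripper": 0.5}, {"delta_rot": [0, 0, 0], "offset": [0, 0, 0], "gripper": 0.7}, {"delta_rot": [0, 0, 0], "offset": [0, 0, 0], "gripper": 0.8}, {"delta_rot": [0, 0, 0], "offset": [0, 0, 0], "gripper": 0.8}, {"delta_rot": [0, 0, 0], "offset": [0, 0, 0], "gripper": 0.8}, {"delta_rot": [0, 0, 0], "offset": [0, 0, 0], "gripper": 0.8}]'

```text
time: 9.9
tcp_pos: [0.6087, 0.2596, 0.2172]
ee_rot: [1.089, 2.947, -0.0]
force: [-0.5, 0.1, -0.3]
grip_width: 0.0681
grasp_force: 0.0
```

Emit:
carry_out --motion '[{"delta_rot": [0, 0, 0], "offset": [0, 0, -5], "gripper": 0.8}, {"delta_rot": [0, 0, 0], "offset": [0, 0, -15], "gripper": 0.8}, {"delta_rot": [0, 0, 0], "offset": [0, 0, -30], "gripper": 0.8}, {"delta_rot": [0, 0, 0], "offset": [0, 0, -40], "gripper": 0.8}, {"delta_rot": [0, 0, 0], "offset": [0, 0, -40], "gripper": 0.8}, {"delta_rot": [0, 0, 0], "offset": [0, 0, -30], "gripper": 0.8}, {"delta_rot": [0, 0, 0], "offset": [0, 0, 0], "gripper": 0.8}, {"delta_rot": [0, 0, 0], "offset": [0, 0, 0], "gripper": 0.8}]'

```text
time: 10.7
tcp_pos: [0.6086, 0.2598, 0.3788]
ee_rot: [1.088, 2.945, 0.002]
force: [-0.7, 0.4, 0.3]
grip_width: 0.0698
grasp_force: 0.0
```

```bash
python3 - <<'E'
from h import *; from rig import ctrl
c=ctrl.camera_info('wrist'); im,d=ctrl.get_image('wrist'); s=ctrl.observe(); print(s['time'],s['force'])
cv2.imwrite('pics/w2.png',im[:,:,::-1])
P=cloud(d,c); q=P[d>0]; q=q[np.hypot(q[:,0]-.609,q[:,1]-.26)<.06]
a=q[(q[:,2]>.045)&(q[:,2]<.09)]; print(len(a),np.median(a,0),rect(a))
im,d=ctrl.get_image('top'); T=cloud(d,ctrl.camera_info('top'))[212:245,368:408].reshape(-1,3); T=T[(T[:,2]>.045)&(T[:,2]<.08)]; print('sample',rect(T))
E
```

```text
10.75 [-0.79116653  0.02784017 -0.28301795]
670 [0.60689174 0.26001859 0.06062443] ((608.3815307617188, 259.0511169433594), (36.061336517333984, 59.96739196777344), 49.61358642578125)
sample ((450.02056884765625, -337.5803527832031), (35.90754699707031, 58.329532623291016), 14.814263343811035)
```

View pics/w2.png

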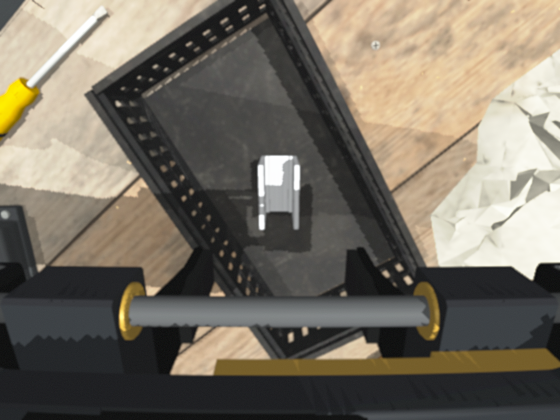

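The bracket stands upright on the basket floor at about (279,190) with its leg tops at 61 mm, and the gripper is clear of it. The sample hasn't moved.

```bash
python3 -c "
from rig import ctrl
print(ctrl.close_job())"
```

```text
the job is handed in; nothing more can be done
None
```

The bracket was lifted from the die and set down gently, legs up, on the basket floor; the sample was left untouched, and the job was handed in at about 11 s.

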